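# Dock the lamp battery and key the charger on

## Task

Turn the orange battery pack so its brass contacts face the charger and slide it fully home in the charger's bay. Then slide the red T-handled key fully home in the slot of the black knob switch and, with the key staying home, use it to turn the switch counter-clockwise (seen from above) from the red mark to the green mark, as far as it goes. Leave the pack docked and the key in, and do not disturb the other things on the shelf.

Things in the scene. Friction and masses are not known exactly. Their poses are not given: they have to be found in the camera images.
- charger: Fixed low steel charger. Origin on the shelf (z = 0); x points level away from its open front into the case, y to the left seen from the front. The case fills x = 60 to 220, y = -210 to 210 mm, 50 mm high (105 mm where x is over 150). Bay axis at y = +120 mm, switch axis at x = 0, y = -100 mm. Red (off) and green (on) marks on the shelf show where the key's T-bar lies.
- bay_mouth (a point): Middle of the bay's mouth, 70 mm before the contacts, 22.5 mm up, axes as the charger's. From here two upright walls, 66 mm apart inside, 8 mm thick, 38 mm high, run to the contacts. Flared guides reach 31 mm out in front of the mouth, widening to about 110 mm inside, 125 mm outside. No floor: the pack slides in on the shelf.
- bay_contacts (a point): Centre of the contact wall at the inner end of the bay, 22.5 mm above the shelf, axes as the charger's. The pack is home when the middle of its contact end touches here.
- pack_mid (a point): Centre of the loose orange battery pack, a block 110 x 62 x 45 mm (x, y, z), about 0.3 to 0.6 kg, lying flat on the shelf. Its x axis points along its length to the end with the two brass contacts and the black band; it starts turned so that this end points to the left of the charger.
- pack_contacts (a point): Centre of the pack's brass contact end, 55 mm from the pack's centre along its x axis.
- switch (a joint): Angle of the black bakelite knob switch about its vertical axis, rad, counter-clockwise seen from above. It starts near off (0 to 0.2); the end stop at 1.3 is on. It stays where it is left; friction about 0.14 N m. Spring-free. At 0 the slot axis lies along the charger's x axis.
- switch_axis (a point): On the switch's vertical axis, 7 mm above the shelf, turning with the knob; x points along the key slot the way the key goes in (at off: the charger's x). Knob cap 100 mm in diameter (104 over ribs), from 20 to 53 mm above the shelf; the white line on it runs from the axis towards the slot's mouth.
- slot_mouth (a point): Mouth of the key slot at the knob's rim, 50 mm before the axis, 7 mm above the shelf, axes as switch_axis. The slot lies under the cap: flared to about 32 mm here, narrowing within 13 mm to 20 mm wide, 20 mm high, open below to the shelf (the key slides in on it), 62 mm long.
- slot_end (a point): Centre of the wall that ends the key slot, 12 mm beyond the switch axis, 7 mm above the shelf, turning with the knob, same axes as switch_axis. The key is home when its tip touches here.
- key_grip (a point): On the steel blade of the loose red T-handled key, 18 mm ahead of the bar, near the balance point, 7 mm above the flat underside. x points along the blade to the tip. Blade 66 long, 16 wide (10 for the last 8), 14 mm high. Key 0.17 kg, lies flat.
- key_bar (a point): Centre of the key's red T-bar: 28 mm along x, 100 mm along y, 22 mm high; 32 mm behind key_grip, 11 mm above the underside. Key axes (x to the tip). With the key home the bar's front is 4 mm from the knob's rim and its rear face 82 mm from the switch axis; pushing its left end sideways turns the switch.
- key_tip (a point): End of the key's blade, 66 mm ahead of the red bar's front, 48 mm ahead of key_grip, 7 mm above the underside.
- lens: Frosted lens, 72 mm across, 19 mm high, lying on the shelf; bystander. Origin under its centre.
- tag: Brass tally tag, a 56 mm disc with an ear, 4 mm thick; bystander. Origin under the disc's centre.
- clip: Aluminium lamp clip, 85 x 28 x 30 mm; bystander. Origin under its centre.
- caplamp: Yellow cap lamp standing face up, 74 mm across, 50 mm high; bystander. Origin under its centre.
- greypack: Grey battery pack, 110 x 62 x 45 mm, not to be used; bystander. Origin under its centre.
- torch: Blue hand torch, 165 mm long, 50 mm high, lying; bystander. Origin under it near its middle.
Mind the look-alikes: they are no part of the job. There is more than one size of the part that bears key_grip; the job needs the largest.

How it is judged:
By the outcome, as a careful person would: the job done as asked, in the order asked, and still so for the second after the job is handed in, with the robot touching nothing.
It also fails if it takes over 72 s, if anything falls off the work surface, if the arm or the gripper's body presses on something with over 40 N, if the wrist force passes 120 N, or if a joint passes its speed limit or range.

## Robot

A 6-joint arm with a two-finger parallel gripper is mounted at the origin on the work surface. World frame = base frame: x ahead of the robot, y to its left, z up, the work surface at z = 0. Lengths are in mm, angles in rad, forces in N, time in s.
With the tool pointing down it reaches from about 375 to 975 mm from the base axis. Payload 3.8 kg.
Tool frame: the origin (TCP) lies at the very end of the fingers, on their centre line; the grasp point (between the pads) lies 19 mm behind it; z points along the fingers, y is the line along which they close (so a half turn about z gives the same grasp; the last joint's range is limited). The gripper opens to 88 mm and grips with 3 to 60 N. Pads are 18 mm wide; open, the fingers measure 123 mm over their backs; the gripper's body (75 mm by 187 mm) begins 45 mm behind the grasp point.
Start: joints at [-1.314, 0.264, 1.604, -0, 1.274, -0.037], TCP at [195.469, -646.073, 238.706] pointing down, gripper open.
Joint ranges: [-2.63, 2.63], [-0.94, 2.18], [0.31, 2.57], [-1.31, 4.45], [0, 2.66], [-2.55, 2.55]. Speed limits (rad/s): [2.57, 2.57, 3.14, 3.14, 3.14, 3.14].

## Interface

Orientations are given as [roll, pitch, yaw] about the fixed x, y, z axes, in that order (R = Rz(yaw) Ry(pitch) Rx(roll)).
In Python, from plant import readout, cams, ticket gives the robot as it stands.
- The arm moves only by the tool apply_moves, never from a script. Its arguments are lists of equal length, an entry for each row: "xyz": the shift along the world's x, y, z in m, a list of three; "twist": the turn about the world's z in rad. A call has 1 to 8 rows; each row shifts and turns the commanded pose from where the row before left it; what a row does not reach is not made up. A row lasts 1/8 s, in which the tool goes at most 62.5 mm and 10.7 degrees, less where a joint would pass 70% of its speed; a pose out of reach is approached as far as the arm can. A call with a gripper value outside its range is refused whole. "hand" is the opening, from 0 (shut) to 1 (fully open), set as the call begins (left out, the last holds). The fingers move at their own pace and stop on an object; "newtons" is the grip in N (left out, the last holds). Time passes only in rows, so rows that do not move let the fingers close. It gives the time, the measured TCP pose, the force, the opening and the grip force at its end, in the units of the state.
- readout.get_obs(): the state, without advancing time (a new reading comes with each control period).
- cams.read_camera(name): name is "scene" or "top" or "wrist"; returns the picture (480x640x3 uint8, blue, green, red); there is no depth.
- cams.camera_params(name): a dict with "fx", "fy", "cx", "cy" (pixels), "origin" and "orientation" of the camera in the world. Camera axes: x right, y up, looking along -z (the intrinsics and any distortion apply to the point x, -y, -z); pixel columns grow to the right and rows downward; lengths in mm; the calibration is good to about 2 mm. A picture is of the moment at which its call begins: read the wrist's pose just before it. camera_params takes no time and is no camera call; for the wrist camera it gives the pose at the moment of the call.
- ticket.sign_off(): hands the job in; it is judged then, once.
Trained networks look in the newest picture that a camera, given by its name, has taken for a name from the list of things; names that differ only in an ending like _2 or _b are one class to them, and where a whole thing is asked for, a point or a joint stands for the part that bears it (a point fixed in the world has none). Each returns a list of dicts, best first, with "conf" (0 to 1); they miss things now and then, are a little off and sometimes report something else, mostly with a low value. They report only what shows in the picture. A call takes as long as a camera call. They do not tell look-alikes from the thing itself.
- cams.look_for(camera, name): "rect" ([left, top, right, bottom] in pixels, round what is visible of it).
- cams.outline_of(camera, name): "region" (480x640 bool, what is visible of it) and "rect" ([left, top, right, bottom] in pixels, round what is visible of it).
- cams.landmark_of(camera, name): "at" ([row, column] in pixels: a listed point, or the origin of a listed thing).
The state is a dict: "time": time; "joints": joint angles; "joint_velocities": joint speeds; "joint_torque": joint torques, N m; "tool_pos": TCP position; "tool_rot": TCP orientation; "force": force on the tool from outside, world axes, zero at the start; "wrist_torque": the same for the moment, N m; "opening": finger opening in mm; "finger_force": force on a finger pad.
Only numpy, scipy, OpenCV 4.12 (cv2) and the standard library are available. Lean on these libraries where they do the work, as an engineer would, in place of code of your own. Each camera call takes 0.05 s, during which the arm holds its last target. There are 200 camera calls.

## Working session

There is one attempt and no reset: what is moved stays moved. The work goes in short steps, Python scripts to look and compute and a tool call to move; the robot and the scene stay as the last step left them, time stands still between calls to the robot, and variables do not carry over. Pictures are saved under pics/ and viewed, at most 12 in all, crops included, and the job is handed in when it is done.

Besides the shell and the picture viewer there is one more tool, called as name([rows], argument=value, ...), one row to a line, values as JSON. apply_moves: Moves the arm, as the interface text tells. Its arguments: {"type":"object","properties":{"xyz":{"type":"array","items":{"type":"array","items":{"type":"number"}}},"twist":{"type":"array","items":{"type":"number"}},"hand":{"type":"number"},"newtons":{"type":"number"}},"required":["xyz","twist"]}

```bash
mkdir -p pics
cat > h.py <<'E'
import numpy as np, cv2
from scipy.spatial.transform import Rotation as Ro
from plant import readout, cams, ticket
def P(n):
    p=cams.camera_params(n); return p
def rot(o):
    o=np.array(o,float)
    return o if o.shape==(3,3) else (Ro.from_euler('xyz',o).as_matrix() if o.size==3 else Ro.from_quat(o).as_matrix())
def ray(p,uv,z):
    # pixel (col,row) -> world point at height z
    K=np.array([[p['fx'],0,p['cx']],[0,p['fy'],p['cy']],[0,0,1]],float)
    d=np.array(p.get('distortion',np.zeros(5)),float)
    q=cv2.undistortPoints(np.array([[uv]],float),K,d)[0,0]
    v=rot(p['orientation'])@np.array([q[0],-q[1],-1.]); o=np.array(p['origin'],float)
    return o+v*(z-o[2])/v[2]
def lm(cam,n,z,p=None,k=4):
    p=p or P(cam); r=[]
    for d in cams.landmark_of(cam,n)[:k]:
        a=d['at']; r.append((round(d['conf'],2),[int(a[1]),int(a[0])],np.round(ray(p,(a[1],a[0]),z)[:2],1).tolist()))
    return r
E
python3 - <<'E'
from h import *
print(readout.get_obs())
for c in ('scene','top','wrist'): print(c,P(c))
for c in ('scene','top'): cv2.imwrite(f'pics/{c}0.png',cams.read_camera(c))
Z=dict(charger=0,bay_mouth=22.5,bay_contacts=22.5,pack_mid=22.5,pack_contacts=22.5,switch_axis=7,slot_mouth=7,slot_end=7,key_grip=7,key_bar=11,key_tip=7,torch=0,greypack=0,caplamp=0,clip=0,tag=0,lens=0)
for n,z in Z.items():
    print(n,'TOP',lm('top',n,z),'SC',lm('scene',n,z) if n[:3] in('cha','bay','pac','swi','slo','key') else '')
E
```

```text
{'time': 0.0, 'joints': array([-1.31395077e+00,  2.64718526e-01,  1.60536258e+00, -9.90232590e-06,
        1.27369912e+00, -3.68991662e-02]), 'joint_velocities': array([ 0.00143083, -0.00132828, -0.00120866,  0.00017562,  0.00022474,
       -0.00049443]), 'joint_torque': array([-1.59195577e-03, -5.02117324e+01, -3.56872594e+01,  7.25916191e-02,
        2.93194887e-02, -1.97485238e-04]), 'tool_pos': array([ 195.25428243, -645.40349992,  237.4175088 ]), 'tool_rot': array([-3.13940623e+00, -7.12451753e-05,  2.93747557e-01]), 'force': array([0.39973629, 0.20092358, 0.43502708]), 'wrist_torque': array([-0.01956524,  0.02604846,  0.02174249]), 'finger_force': 0.0, 'opening': 87.94108002350636}
scene {'fx': 550.3214636419941, 'fy': 550.3214636419941, 'cx': 322.8386818036249, 'cy': 238.96245138843523, 'origin': array([ 947.52215055, -761.91331078, 1314.13071759]), 'orientation': array([0.61230974, 0.01365558, 0.48336917])}
top {'fx': 533.7139549571604, 'fy': 533.7139549571604, 'cx': 317.8891343458133, 'cy': 236.30997325502827, 'origin': array([ 230.54330463,    6.45611694, 1744.41055719]), '
[... 1757 characters left out ...]
0])] SC [(0.8, [240, 335], [457.0, -325.7]), (0.72, [200, 322], [345.3, -342.6]), (0.71, [338, 185], [454.4, 241.1]), (0.69, [251, 280], [397.3, -172.3])]
key_tip TOP [(0.86, [417, 234], [533.6, -320.1]), (0.72, [420, 271], [408.2, -322.3]), (0.6, [391, 285], [366.6, -224.5])] SC [(0.73, [265, 349], [535.1, -327.9]), (0.63, [232, 294], [372.4, -233.9]), (0.56, [223, 321], [394.8, -312.5])]
torch TOP [(0.97, [484, 213], [597.0, -546.4])] SC 
greypack TOP [(0.91, [166, 280], [405.6, 511.5])] SC 
caplamp TOP [(0.81, [486, 279], [379.1, -536.7])] SC 
clip TOP [(0.68, [184, 228], [577.5, 452.0])] SC 
tag TOP [(0.59, [431, 190], [680.9, -377.0])] SC 
lens TOP [(0.59, [305, 279], [394.5, 55.6])] SC
```

Run:
```python
from h import *
i=cv2.imread('pics/scene0.png'); cv2.imwrite('pics/s1.png',cv2.resize(i[100:400,150:550],None,fx=2,fy=2,interpolation=cv2.INTER_CUBIC))
i=cv2.imread('pics/top0.png'); cv2.imwrite('pics/t1.png',cv2.resize(i[120:340,140:520],None,fx=2.1,fy=2.1,interpolation=cv2.INTER_CUBIC))
```

```text
(no output)
```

View pics/s1.png

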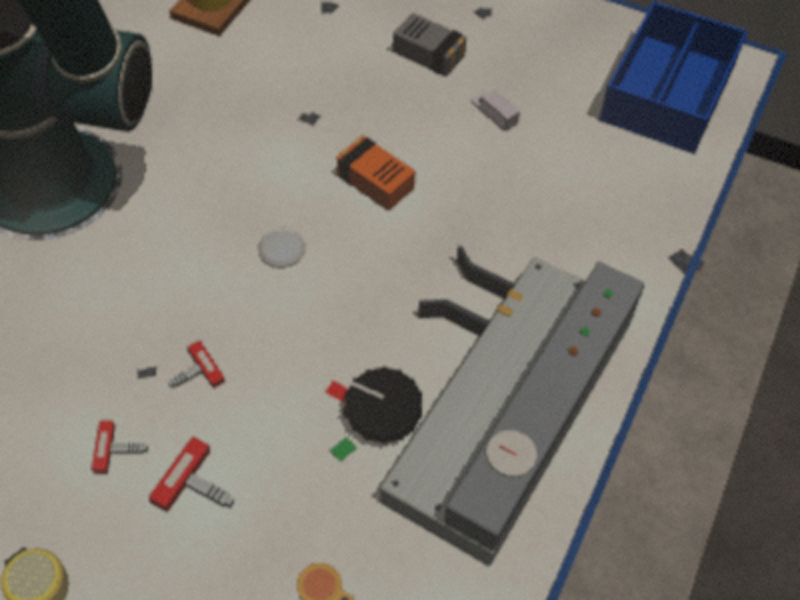

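View pics/t1.png

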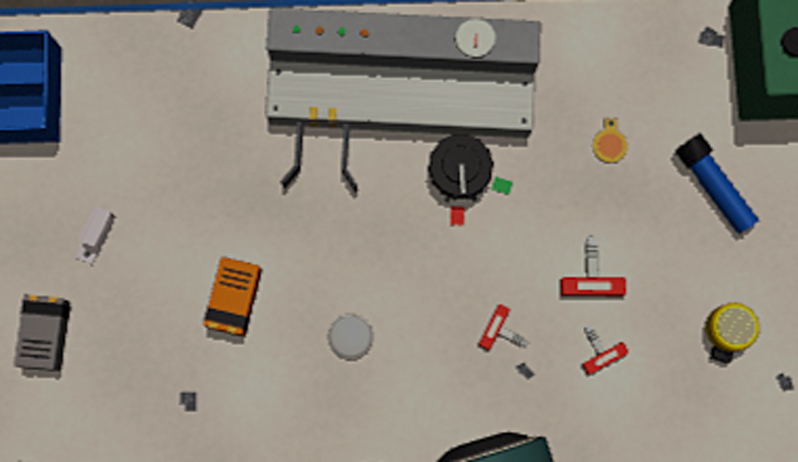

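The 2x scene crop shows the charger front-left of the arm, with the orange pack at crop (375,172) and the top view showing the rest. 

Candidates in full top-view pixels:
- **Keys:** (422,257) is the largest, at world ≈ (460,-329). The small ones are at (376,276) and (428,290).
- **Packs:** the orange one is at (251,260), with its band and brass end towards the robot. The grey one is at (160,278) and is not used.

I choose the largest key and the orange pack, and will check both with wrist crops on the way.

apply_moves([
  [0.0355,0.0395,0],
  [0.0355,0.0395,0],
  [0.0355,0.0395,0],
  [0.0355,0.0395,0],
  [0.0355,0.0395,0],
  [0.0355,0.0395,0],
  [0.0355,0.0395,0],
  [0.0355,0.0395,0],
], twist=[-0.03,-0.03,-0.03,-0.03,-0.03,-0.03,-0.03,-0.03], hand=1)

```text
time: 2.5
tool_pos: [480.5, -328.7, 239.0]
tool_rot: [3.141, -0.001, 0.053]
force: [0.6, 0.0, 0.4]
opening: 88.2
finger_force: 0.0
```

apply_moves([
  [0,0,0],
], twist=[0])

```text
time: 2.62
tool_pos: [481.5, -327.4, 238.9]
tool_rot: [-3.141, -0.001, 0.059]
force: [-0.5, -1.3, -0.0]
opening: 88.4
finger_force: 0.0
```

Run:
```python
from h import *
o=readout.get_obs(); print(o['time'],o['tool_pos'],o['tool_rot'])
p=P('wrist'); i=cams.read_camera('wrist'); cv2.imwrite('pics/w1.png',i)
for n,z in dict(key_grip=7,key_bar=11,key_tip=7,).items(): print(n,lm('wrist',n,z,p))
for n,z in dict(switch_axis=7,slot_mouth=7).items(): print(n,lm('wrist',n,z,p))
for d in cams.outline_of('wrist','key_bar')[:3]:
    m=d['region'].astype(np.uint8); c,_=cv2.findContours(m,0,2); c=max(c,key=cv2.contourArea); print(d['conf'],d['rect'],cv2.contourArea(c))
```

```text
2.625 [ 481.53302808 -327.39066809  238.88391563] [-3.14120071e+00 -7.83275381e-04  5.86503047e-02]
key_grip [(0.87, [318, 198], [491.4, -333.7]), (0.7, [307, 315], [371.1, -331.1]), (0.69, [171, 290], [390.3, -193.1])]
key_bar [(0.73, [151, 279], [403.0, -175.5]), (0.65, [314, 337], [348.6, -339.5]), (0.56, [309, 234], [457.6, -327.5])]
key_tip [(0.77, [320, 145], [539.5, -333.0]), (0.74, [198, 309], [370.8, -220.3]), (0.68, [296, 286], [402.6, -317.9])]
switch_axis []
slot_mouth [(0.68, [89, 57], [601.0, -131.5])]
0.89 [255.3, 144.9, 364.7, 254.9] 4622.5
0.78 [283.1, 289.5, 352.4, 364.1] 2197.0
0.76 [123.4, 248.6, 203.0, 316.6] 1926.5
```

View pics/w1.png

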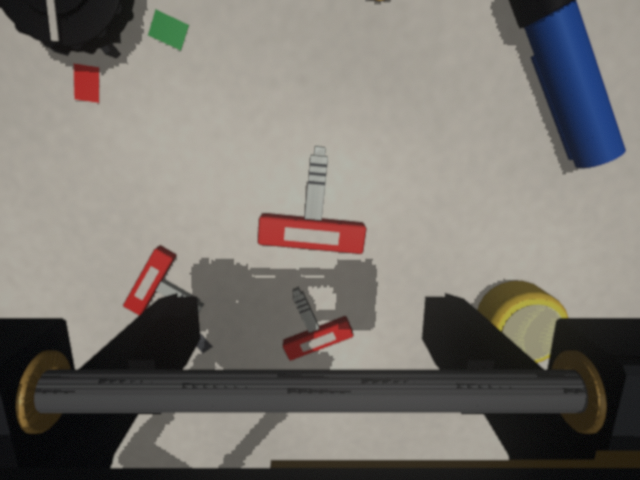

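The crop confirms it: the largest key has its bar at pixel (313,234) and its tip at (320,148). The two small keys are at (150,280) and (318,338), and the switch is at top left (55,20). Next is the pack, with the gripper turned on the way.

apply_moves([
  [-0.0014,0.0358,0],
  [-0.0014,0.0358,0],
  [-0.0014,0.0358,0],
  [-0.0014,0.0358,0],
  [-0.0014,0.0358,0],
  [-0.0014,0.0358,0],
  [-0.0014,0.0358,0],
  [-0.0014,0.0358,0],
], twist=[0.18,0.18,0.18,0.18,0.18,0.18,0.18,0.18])

```text
time: 3.98
tool_pos: [468.0, -43.5, 238.9]
tool_rot: [3.141, 0.0, 1.498]
force: [-0.7, 0.6, -0.5]
opening: 88.3
finger_force: 0.0
```

apply_moves([
  [-0.0014,0.0358,0],
  [-0.0014,0.0358,0],
  [-0.0014,0.0358,0],
  [-0.0014,0.0358,0],
  [-0.0014,0.0358,0],
  [-0.0014,0.0358,0],
  [-0.0014,0.0358,0],
  [-0.0014,0.0358,0],
], twist=[0.18,0.18,0.18,0.18,0.18,0.18,0.18,0.18])

```text
time: 4.97
tool_pos: [457.4, 243.0, 238.9]
tool_rot: [3.141, 0.0, 2.938]
force: [-0.0, -0.5, 0.8]
opening: 87.7
finger_force: 0.0
```

apply_moves([
  [0,0,0],
], twist=[0])

```text
time: 5.1
tool_pos: [457.3, 243.6, 238.7]
tool_rot: [3.141, 0.0, 2.935]
force: [0.0, -0.6, -0.3]
opening: 88.0
finger_force: 0.0
```

```bash
cat >> h.py <<'E'
def color(i,lo,hi):
    m=cv2.inRange(cv2.cvtColor(i,cv2.COLOR_BGR2HSV),lo,hi); return m
def outl(cam,n,z,p=None,k=3):
    # min-area rect of outlines projected to height z: conf, centre, size, angle of long side
    p=p or P(cam); r=[]
    for d in cams.outline_of(cam,n)[:k]:
        c,_=cv2.findContours(d['region'].astype(np.uint8),0,2); c=max(c,key=cv2.contourArea)[:,0,:]
        w=np.array([ray(p,q,z)[:2] for q in c.astype(float)],np.float32)
        b=cv2.boxPoints(cv2.minAreaRect(w)); e=b[1]-b[0]; f=b[2]-b[1]
        if np.linalg.norm(f)>np.linalg.norm(e): e,f=f,e
        r.append((round(d['conf'],2),np.round(b.mean(0),1).tolist(),[round(float(np.linalg.norm(e)),1),round(float(np.linalg.norm(f)),1)],round(float(np.arctan2(e[1],e[0])),3)))
    return r
E
python3 - <<'E'
from h import *
o=readout.get_obs(); print(o['time'],o['tool_pos'],o['tool_rot'])
p=P('wrist'); i=cams.read_camera('wrist'); cv2.imwrite('pics/w2.png',i)
for n,z in dict(pack_mid=22.5,pack_contacts=22.5).items(): print(n,lm('wrist',n,z,p))
print(outl('wrist','pack_mid',45,p),outl('wrist','pack_mid',0,p))
E
```

```text
5.1 [457.25502288 243.63971155 238.7171217 ] [3.14139397e+00 3.92505151e-06 2.93490707e+00]
pack_mid [(0.89, [296, 214], [459.0, 230.1]), (0.37, [297, 154], [407.0, 242.4])]
pack_contacts [(0.58, [301, 155], [408.5, 245.9])]
[(0.68, [457.5, 230.89999389648438], [112.2, 62.7], -0.256), (0.31, [663.0999755859375, 94.19999694824219], [126.7, 67.2], 1.378)] [(0.68, [466.70001220703125, 227.3000030517578], [127.0, 71.0], -0.256), (0.31, [699.4000244140625, 72.5999984741211], [143.5, 76.1], 1.378)]
```

View pics/w2.png

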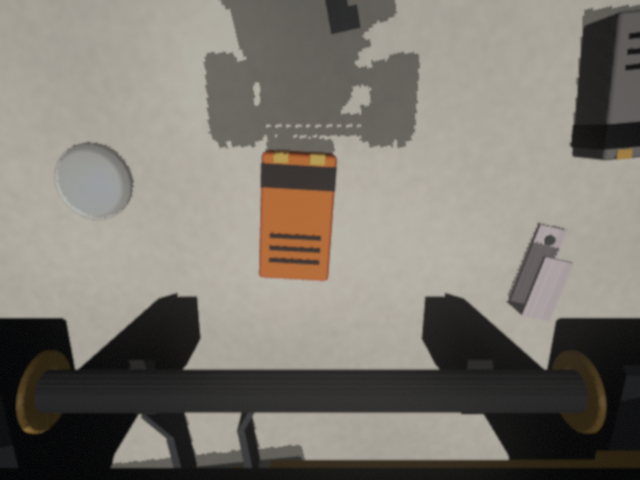

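The pack's brass end faces up at pixel (300,155) and its centre is at (296,214), world (458,231), heading 2.886. The lens is at (93,180), the clip at (540,270) and the grey pack at the right edge, all clear. I'll descend and grip just behind the middle.

apply_moves([
  [0.006,-0.008,-0.04],
  [0.006,-0.008,-0.05],
  [0,0,-0.05],
  [0,0,-0.05],
  [0,0,-0.03],
  [0,0,-0.01],
  [0,0,0],
], twist=[-0.05,0,0,0,0,0,0])

```text
time: 6.22
tool_pos: [469.3, 226.2, 8.8]
tool_rot: [-3.141, -0.0, 2.883]
force: [0.8, -0.7, 0.6]
opening: 88.0
finger_force: 0.0
```

apply_moves([
  [0,0,0],
  [0,0,0],
  [0,0,0],
  [0,0,0],
  [0,0,0],
], twist=[0,0,0,0,0], hand=0.5, newtons=45)

```text
time: 6.85
tool_pos: [470.0, 227.2, 9.9]
tool_rot: [3.14, 0.002, 2.884]
force: [-1.1, 0.1, 6.1]
opening: 61.6
finger_force: 45.0
```

apply_moves([
  [0,0,0.015],
  [0,0,0.015],
  [0.002,-0.009,0],
  [0.002,-0.009,0],
  [0.002,-0.009,0],
  [0.002,-0.009,0],
  [0.002,-0.009,0],
  [0.002,-0.009,0],
], twist=[0,0,-0.18,-0.18,-0.18,-0.18,-0.18,-0.18])

```text
time: 7.85
tool_pos: [481.0, 172.4, 39.3]
tool_rot: [3.141, 0.0, 1.798]
force: [-0.0, 0.5, -3.1]
opening: 61.7
finger_force: 45.0
```

apply_moves([
  [0.003,-0.009,0],
  [0.003,-0.009,0],
  [0.003,-0.009,0],
  [0.003,-0.009,0],
  [0.003,-0.009,0],
  [0.003,-0.009,0],
  [0.003,-0.009,0],
  [0.003,-0.009,0],
], twist=[-0.18,-0.18,-0.18,-0.18,-0.18,-0.18,-0.18,-0.18])

```text
time: 8.85
tool_pos: [505.0, 100.4, 39.3]
tool_rot: [-3.142, 0.0, 0.358]
force: [0.3, 0.1, -3.8]
opening: 61.6
finger_force: 45.0
```

apply_moves([
  [0.003,-0.009,0],
  [0,0,0],
  [0,0,0],
], twist=[-0.18,-0.18,0])

```text
time: 9.22
tool_pos: [508.0, 91.6, 39.2]
tool_rot: [-3.142, -0.0, 0.005]
force: [0.6, -0.3, -3.9]
opening: 61.7
finger_force: 45.0
```

Run:
```python
from h import *
o=readout.get_obs(); print(o['time'],o['tool_pos'],o['tool_rot'])
p=P('wrist'); i=cams.read_camera('wrist'); cv2.imwrite('pics/w3.png',i)
for n,z in dict(pack_mid=53,pack_contacts=53,bay_mouth=22.5,bay_contacts=22.5,charger=0,switch_axis=7,slot_mouth=7).items(): print(n,lm('wrist',n,z,p))
print('pack',outl('wrist','pack_mid',75,p))
print('ch',outl('wrist','charger',50,p,1))
i=cams.read_camera('top');print('chtop',outl('top','charger',50,None,2))
for n,z in dict(bay_mouth=22.5,bay_contacts=22.5,charger=0).items(): print(n,lm('top',n,z))
```

```text
9.225 [507.9896377   91.58725435  39.19265721] [-3.14157592e+00 -4.77894915e-06  5.46568167e-03]
pack_mid [(0.61, [311, 299], [521.8, 91.4])]
pack_contacts [(0.69, [311, 138], [576.9, 91.8])]
bay_mouth []
bay_contacts []
charger []
switch_axis [(0.69, [310, 299], [501.8, 91.6])]
slot_mouth []
pack [(0.97, [542.9000244140625, 91.4000015258789], [69.9, 63.3], 0.006)]
ch [(0.76, [614.4000244140625, 50.0], [10.1, 4.8], -1.565)]
chtop [(0.9, [752.2999877929688, -35.0], [431.3, 295.2], 1.487), (0.4, [607.5, -520.9000244140625], [164.6, 53.2], 0.507)]
bay_mouth [(0.9, [290, 201], [651.9, 98.5])]
bay_contacts [(0.89, [293, 182], [718.0, 84.5])]
charger []
```

View pics/w3.png

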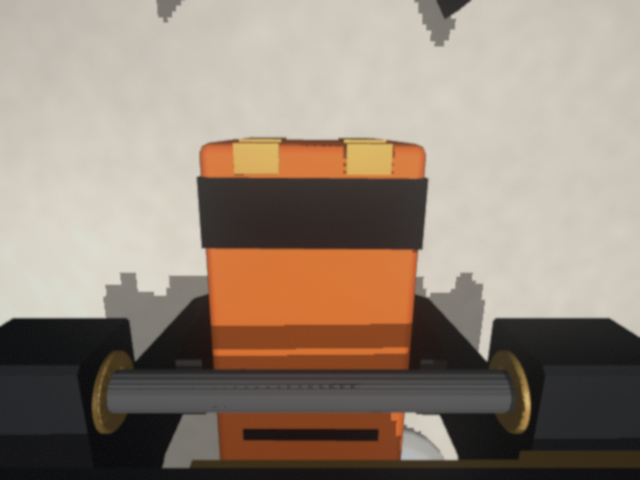

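The wrist view shows the pack squarely held with its brass end forward at (311,145). The bay is out of view at this height, so I'll rise to look at it.

apply_moves([
  [0.02,0,0.05],
  [0.03,0,0.05],
  [0.03,0,0.05],
  [0,0,0],
  [0,0,0],
], twist=[0,0,0,0,0])

```text
time: 10.6
tool_pos: [586.7, 91.6, 187.3]
tool_rot: [3.141, 0.003, 0.004]
force: [-0.6, -0.8, -3.7]
opening: 61.9
finger_force: 45.0
```

Run:
```python
from h import *
o=readout.get_obs(); print(o['time'],o['tool_pos'],o['tool_rot'])
p=P('wrist'); i=cams.read_camera('wrist'); cv2.imwrite('pics/w4.png',i)
for n,z in dict(bay_mouth=22.5,bay_contacts=22.5,switch_axis=7,slot_mouth=7).items(): print(n,lm('wrist',n,z,p))
print('ch',outl('wrist','charger',50,p,1))
```

```text
10.6 [586.66091714  91.57500833 187.2871193 ] [3.14133697e+00 2.79185266e-03 3.73788849e-03]
bay_mouth []
bay_contacts [(0.78, [320, 19], [730.1, 85.2])]
switch_axis []
slot_mouth [(0.93, [590, 204], [600.1, -135.8])]
ch [(0.7, [693.5999755859375, 24.899999618530273], [285.4, 82.3], -1.566)]
```

View pics/w4.png

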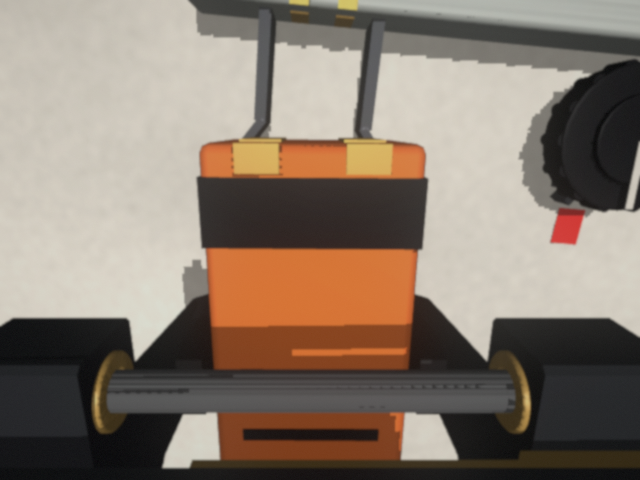

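Run:
```python
from h import *
p=P('wrist'); i=cv2.imread('pics/w4.png'); g=cv2.cvtColor(i,cv2.COLOR_BGR2GRAY)
def edge(c0,c1,side):
    w=[]
    for r in range(45,115):
        d=np.where(g[r,c0:c1]<110)[0]
        if len(d): w.append(ray(p,(c0+(d[0] if side=='L' else d[-1]+1),r),38)[:2])
    w=np.array(w); b=np.polyfit(w[:,0],w[:,1],1)
    for _ in range(3):
        e=abs(np.polyval(b,w[:,0])-w[:,1]); w=w[e<max(1,2*np.median(e))]; b=np.polyfit(w[:,0],w[:,1],1)
    print(side,len(w),w[:,0].min(),w[:,0].max(),'slope',b[0],'y@690',np.polyval(b,690)); 
edge(235,300,'L'); edge(340,400,'R')
print(g[80,235:300].tolist(), g[80,340:400].tolist())
# charger front top edge z=50, columns 400..620
w=[]
for c in list(range(200,255))+list(range(400,620)):
    col=cv2.GaussianBlur(g,(3,3),0)[0:75,c].astype(int); d=np.diff(col); r=np.argmin(d[3:70])+3
    w.append(ray(p,(c,r+.5),50)[:2])
w=np.array(w); b=np.polyfit(w[:,1],w[:,0],1)
for _ in range(4):
    e=abs(np.polyval(b,w[:,1])-w[:,0]); w=w[e<max(1,2*np.median(e))]; b=np.polyfit(w[:,1],w[:,0],1)
print('front',len(w),'yaw',-np.arctan(b[0]),'x@88',np.polyval(b,88))
for c in (420,480,540,600): print(c,g[20:70:2,c].tolist())
```

```text
L 70 667.579738334726 710.9508314928911 slope -0.07919065786790602 y@690 128.102265659482
R 70 667.9569053979395 711.3317397328203 slope -0.09611847980516963 y@690 47.39600834708111
[205, 205, 206, 207, 206, 208, 208, 208, 208, 207, 207, 207, 205, 205, 205, 204, 203, 203, 202, 195, 169, 130, 103, 95, 94, 94, 94, 94, 93, 94, 94, 89, 78, 63, 54, 54, 67, 115, 169, 198, 203, 203, 203, 203, 203, 204, 203, 204, 204, 204, 205, 205, 206, 206, 205, 205, 205, 205, 205, 205, 205, 205, 206, 207, 207] [209, 208, 208, 208, 208, 208, 208, 209, 208, 207, 209, 207, 209, 209, 208, 206, 193, 161, 133, 114, 87, 63, 54, 53, 55, 67, 83, 92, 95, 95, 94, 94, 95, 95, 95, 96, 107, 142, 185, 206, 211, 212, 212, 211, 212, 212, 212, 211, 212, 211, 212, 212, 212, 211, 211, 211, 210, 209, 209, 209]
front 185 yaw -0.08288367889888389 x@88 730.9083236000515
420 [67, 66, 68, 67, 66, 66, 67, 88, 118, 123, 123, 122, 123, 122, 122, 121, 122, 139, 196, 207, 207, 208, 208, 207, 208]
480 [133, 105, 75, 65, 65, 66, 65, 65, 65, 65, 88, 115, 118, 119, 118, 118, 120, 119, 120, 119, 122, 137, 191, 204, 204]
540 [178, 166, 149, 130, 102, 71, 60, 60, 61, 60, 60, 61, 60, 86, 116, 119, 119, 120, 119, 120, 120, 120, 120, 122, 164]
600 [169, 174, 177, 174, 164, 147, 127, 97, 66, 56, 56, 54, 55, 55, 56, 57, 86, 115, 117, 116, 117, 116, 116, 117, 113]
```

apply_moves([
  [-0.028,0.005,-0.02],
  [-0.027,0.005,-0.04],
  [0,0,-0.04],
  [0,0,-0.04],
  [0,0,-0.03],
  [0,0,-0.006],
  [0,0,0],
  [0,0,0],
], twist=[-0.045,-0.045,0,0,0,0,0,0])

```text
time: 11.9
tool_pos: [534.7, 102.0, 14.3]
tool_rot: [-3.141, -0.003, -0.086]
force: [0.1, -0.6, -3.4]
opening: 61.6
finger_force: 45.0
```

apply_moves([
  [0,-0.001,-0.003],
  [0.015,-0.0013,0],
  [0.015,-0.0013,0],
  [0.015,-0.0013,0],
  [0.015,-0.0013,0],
  [0.0125,-0.0011,0],
  [0,0,0],
], twist=[0,0,0,0,0,0,0])

```text
time: 12.78
tool_pos: [607.5, 94.3, 9.9]
tool_rot: [-3.141, -0.002, -0.086]
force: [2.3, -0.7, 0.9]
opening: 61.7
finger_force: 45.0
```

apply_moves([
  [0.008,-0.0007,0],
  [0.008,-0.0007,0],
  [0,0,0],
], twist=[0,0,0])

```text
time: 13.15
tool_pos: [623.1, 93.0, 10.0]
tool_rot: [-3.141, -0.003, -0.086]
force: [1.6, 0.4, -0.2]
opening: 61.6
finger_force: 45.0
```

apply_moves([
  [0,0,0],
  [0,0,0],
  [0,0,0.03],
  [0,0,0.03],
  [0,0,0],
], twist=[0,0,0,0,0], hand=0.76)

```text
time: 13.78
tool_pos: [624.1, 93.3, 72.8]
tool_rot: [-3.14, -0.006, -0.086]
force: [0.1, -0.6, -0.1]
opening: 66.7
finger_force: 0.0
```

apply_moves([
  [-0.035,0.003,0],
  [-0.034,0.003,0],
  [0,0,0],
  [0,0,-0.03],
  [0,0,-0.028],
  [0,0,0],
], twist=[0,0,0,0,0,0], hand=0)

```text
time: 14.52
tool_pos: [550.6, 98.6, 8.8]
tool_rot: [3.14, 0.005, -0.086]
force: [-0.9, -0.0, 1.0]
opening: 8.9
finger_force: 0.0
```

apply_moves([
  [0.01,-0.0004,0],
  [0.01,-0.0008,0],
  [0.01,-0.0008,0],
  [0.008,-0.0007,0],
  [0.006,-0.0005,0],
  [0.004,-0.0003,0],
  [0,0,0],
], twist=[0,0,0,0,0,0,0])

```text
time: 15.4
tool_pos: [601.4, 95.5, 11.7]
tool_rot: [-3.141, -0.001, -0.086]
force: [0.3, -0.3, -0.3]
opening: 0.5
finger_force: 0.0
```

apply_moves([
  [0.003,-0.0003,0],
  [0.003,-0.0003,0],
  [0.002,-0.0002,0],
  [0,0,0],
], twist=[0,0,0,0])

```text
time: 15.9
tool_pos: [609.0, 94.7, 11.6]
tool_rot: [-3.142, -0.001, -0.086]
force: [-0.7, 0.0, -0.3]
opening: 0.4
finger_force: 0.4
```

apply_moves([
  [0.002,-0.0002,0],
  [0.002,-0.0002,0],
  [0,0,0],
], twist=[0,0,0])

```text
time: 16.27
tool_pos: [609.6, 94.5, 11.4]
tool_rot: [3.141, 0.006, -0.086]
force: [-10.6, 1.1, 6.9]
opening: 0.7
finger_force: 5.1
```

apply_moves([
  [0.002,-0.0002,0],
  [0.002,-0.0002,0],
], twist=[0,0])

```text
time: 16.52
tool_pos: [609.5, 94.5, 11.0]
tool_rot: [3.14, 0.015, -0.086]
force: [-23.5, 3.4, 16.4]
opening: 0.5
finger_force: 12.0
```

apply_moves([
  [-0.02,0.0015,0],
  [-0.01,0,0.03],
  [0,0,0.06],
  [0.01,0,0.06],
  [0.01,0,0.04],
  [0,0,0],
], twist=[0,0,0,0,0,0])

```text
time: 17.27
tool_pos: [611.0, 95.8, 207.5]
tool_rot: [-3.139, -0.012, -0.086]
force: [0.2, 0.1, -0.8]
opening: 0.4
finger_force: 0.0
```

Run:
```python
from h import *
o=readout.get_obs(); print(o['time'],o['tool_pos'],o['tool_rot'])
p=P('wrist'); i=cams.read_camera('wrist'); cv2.imwrite('pics/w5.png',i)
print('pack',outl('wrist','pack_mid',45,p,1))
for n,z in dict(pack_mid=22.5,pack_contacts=22.5,bay_contacts=22.5,slot_mouth=7,switch_axis=7).items(): print(n,lm('wrist',n,z,p))
```

```text
17.275 [611.01314222  95.75896351 207.54477126] [-3.13940012 -0.0116434  -0.08630604]
pack [(0.68, [675.5999755859375, 88.5], [109.1, 62.6], -0.084)]
pack_mid [(0.55, [313, 143], [673.6, 88.8])]
pack_contacts [(0.7, [312, 64], [730.9, 84.2])]
bay_contacts [(0.8, [310, 68], [728.2, 86.5])]
slot_mouth [(0.76, [576, 208], [599.7, -132.6])]
switch_axis []
```

View pics/w5.png

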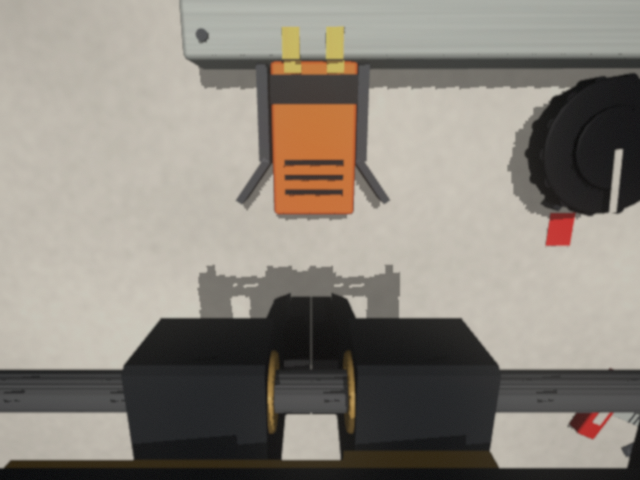

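The pack sits squarely between the walls, its contact end against the wall at (312,66). Its measured centre is 55 mm from the contact wall, so it is home. Next I measure the switch slot.

apply_moves([
  [-0.003,-0.045,0.01],
  [-0.002,-0.045,0.01],
  [-0.002,-0.045,0],
  [-0.002,-0.045,0],
  [-0.002,-0.045,0],
  [0,0,0],
], twist=[0,0,0,0,0,0], hand=0.5)

```text
time: 18.38
tool_pos: [594.7, -132.2, 220.4]
tool_rot: [3.141, 0.002, -0.09]
force: [0.5, -0.0, -0.3]
opening: 44.0
finger_force: 0.0
```

Run:
```python
from h import *
o=readout.get_obs(); print(o['time'],o['tool_pos'],o['tool_rot'])
p=P('wrist'); i=cams.read_camera('wrist'); cv2.imwrite('pics/w6.png',i)
for n,z in dict(slot_mouth=7,switch_axis=7,slot_end=7).items(): print(n,lm('wrist',n,z,p))
for z in (53,20): print('knob',outl('wrist','switch_axis',z,p,1))
# white line on the dark cap
d=cams.outline_of('wrist','switch_axis')[0]; m=cv2.erode(d['region'].astype(np.uint8),np.ones((9,9)))
g=cv2.cvtColor(i,cv2.COLOR_BGR2GRAY); n,l,s,c=cv2.connectedComponentsWithStats(((g>120)&(m>0)).astype(np.uint8))
for k in range(1,n):
    if s[k,4]>40:
        q=np.argwhere(l==k)[:,::-1].astype(float); w=np.array([ray(p,a,53)[:2] for a in q])
        u=np.linalg.svd(w-w.mean(0))[2][0]; u*=np.sign(u[0]); t=(w-w.mean(0))@u
        print('line',s[k,4],w.mean(0),'yaw',np.arctan2(u[1],u[0]),'ends',w.mean(0)+u*t.min(),w.mean(0)+u*t.max())
```

```text
18.375 [ 594.71672076 -132.24027037  220.43386006] [ 3.14125173e+00  1.85296714e-03 -9.01552677e-02]
slot_mouth []
switch_axis []
slot_end [(0.62, [34, 141], [676.3, 97.9])]
knob [(0.9, [652.9000244140625, -129.5], [100.0, 97.5], 0.727)]
knob [(0.9, [651.4000244140625, -128.5], [110.5, 107.7], 0.727)]
line 427 [ 630.3306694  -129.79854224] yaw 0.009849743895072361 ends [ 608.04586256 -130.01804898] [ 651.56023779 -129.58942966]
```

View pics/w6.png

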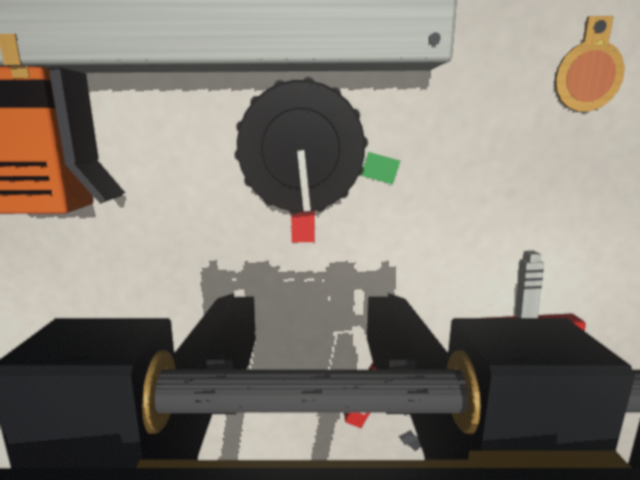

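The knob's axis is at (302,147), with its white line running to the red mark at (303,228). World values are axis (652.5,-129.3) and slot heading 0.01. Now the key.

apply_moves([
  [-0.024,-0.04,0],
  [-0.024,-0.04,0],
  [-0.024,-0.04,-0.02],
  [-0.024,-0.04,-0.02],
  [-0.024,-0.04,0],
  [0,0,0],
  [0,0,0],
], twist=[0.03,0,0,0,0,0,0])

```text
time: 19.6
tool_pos: [476.1, -328.9, 182.0]
tool_rot: [-3.141, -0.001, -0.056]
force: [0.1, 0.9, -0.3]
opening: 44.1
finger_force: 0.0
```

Run:
```python
from h import *
o=readout.get_obs(); print(o['time'],o['tool_pos'],o['tool_rot'])
p=P('wrist'); i=cams.read_camera('wrist'); cv2.imwrite('pics/w7.png',i)
for n,z in dict(key_grip=7,key_bar=11,key_tip=7).items(): print(n,lm('wrist',n,z,p,2))
m=color(i,(0,120,60),(10,255,255))|color(i,(170,120,60),(180,255,255))
c,_=cv2.findContours(m,0,2)
for q in c:
    if cv2.contourArea(q)>300:
        w=np.array([ray(p,a,22)[:2] for a in cv2.convexHull(q)[:,0].astype(float)],np.float32); r=cv2.minAreaRect(w); print('red',r)
# blade: grey, centroid pixels of key outline not red
d=cams.outline_of('wrist','key_grip')
for e in d[:3]:
    k=e['region'].astype(np.uint8); a=k&(cv2.dilate(m,np.ones((7,7)))==0).astype(np.uint8)
    q=np.argwhere(a>0)[:,::-1].astype(float)
    if len(q)<50: continue
    w=np.array([ray(p,x,14)[:2] for x in q],np.float32); r=cv2.minAreaRect(w); print(e['conf'],e['rect'],'blade',r)
```

```text
19.6 [ 476.14626055 -328.91356543  181.9628138 ] [-3.14127215e+00 -6.80552199e-04 -5.60399377e-02]
key_grip [(0.91, [160, 325], [391.0, -193.1]), (0.61, [314, 204], [489.9, -332.3])]
key_bar [(0.67, [311, 242], [459.7, -328.2]), (0.67, [333, 360], [350.4, -342.0])]
key_tip [(0.96, [309, 140], [539.8, -331.7]), (0.77, [300, 307], [401.5, -315.8])]
red ((356.72265625, -346.5157470703125), (25.352439880371094, 60.312625885009766), 26.344457626342773)
red ((420.4188537597656, -186.5675811767578), (20.02479362487793, 41.68378448486328), 60.5269775390625)
red ((461.0200500488281, -329.3939208984375), (97.86949920654297, 29.454988479614258), 87.62422180175781)
red ((578.3997192382812, -136.71978759765625), (20.095815658569336, 27.19906234741211), 85.60470581054688)
0.97 [297.1, 305.3, 368.8, 370.2] blade ((373.05755615234375, -330.7810363769531), (67.2066650390625, 19.328723907470703), 32.65671157836914)
0.59 [251.0, 140.2, 375.3, 264.9] blade ((495.49835205078125, -331.409912109375), (47.517486572265625, 86.05645751953125), 86.84004974365234)
0.56 [121.5, 275.0, 190.9, 342.3] blade ((393.6243591308594, -194.72674560546875), (49.81542205810547, 16.226898193359375), 59.83164978027344)
```

The largest key lies with its bar at (461,-329), heading -0.04. I'll take it by the blade.

apply_moves([
  [0.008,-0.001,-0.04],
  [0.007,-0.001,-0.05],
  [0,0,-0.05],
  [0,0,-0.03],
  [0,0,-0.006],
  [0,0,0],
  [0,0,0],
], twist=[0.014,0,0,0,0,0,0])

```text
time: 20.72
tool_pos: [492.1, -332.5, 7.7]
tool_rot: [3.14, -0.003, -0.042]
force: [0.8, -0.3, -0.1]
opening: 44.0
finger_force: 0.0
```

apply_moves([
  [0,0,0],
  [0,0,0],
  [0,0,0],
  [0,0,0],
  [0,0,0],
], twist=[0,0,0,0,0], hand=0, newtons=30)

```text
time: 21.35
tool_pos: [490.7, -331.7, 6.2]
tool_rot: [3.142, -0.0, -0.042]
force: [-0.6, 1.2, 5.4]
opening: 15.4
finger_force: 30.0
```

apply_moves([
  [0,0,0.02],
  [0.0073,0.0402,0],
  [0.0073,0.0402,0],
  [0.0073,0.0402,0],
  [0.0073,0.0402,0],
  [0.0073,0.0402,0],
  [0,0,0],
  [0,0,0],
], twist=[0,0.01,0.01,0.01,0.01,0.01,0,0])

```text
time: 22.35
tool_pos: [527.3, -130.9, 26.2]
tool_rot: [3.141, -0.001, 0.009]
force: [0.7, -0.4, -1.5]
opening: 15.7
finger_force: 30.0
```

Run:
```python
from h import *
o=readout.get_obs(); print(o['time'],o['tool_pos'],o['tool_rot'],o['force'],o['opening'])
p=P('wrist'); i=cams.read_camera('wrist'); cv2.imwrite('pics/w8.png',i)
z=o['tool_pos'][2]-6
for n,h in dict(key_grip=7,key_bar=11,key_tip=7).items(): print(n,lm('wrist',n,z+h,p,2))
for n,h in dict(slot_mouth=7,switch_axis=7).items(): print(n,lm('wrist',n,h,p,2))
```

```text
22.35 [ 527.30572426 -130.87099045   26.24754419] [ 3.14095989e+00 -5.72588514e-04  8.61770877e-03] [ 0.72629051 -0.44035579 -1.54308432] 15.687250859338413
key_grip [(0.59, [314, 320], [527.0, -132.4])]
key_bar []
key_tip [(0.58, [313, 197], [575.4, -131.7])]
slot_mouth [(0.87, [312, 121], [601.9, -131.0])]
switch_axis []
```

View pics/w8.png

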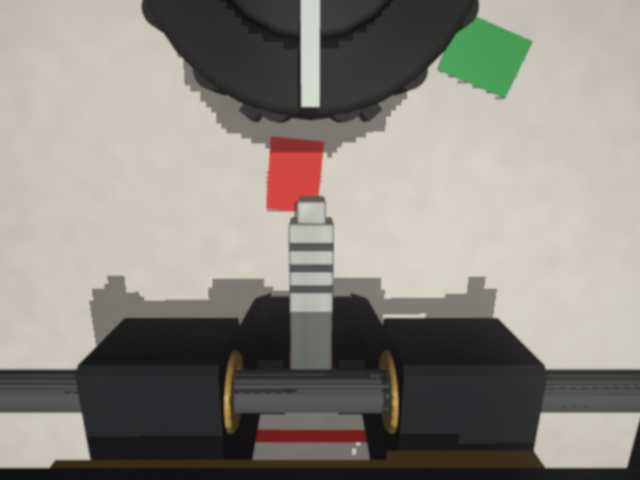

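The key tip at (311,205) is in line with the white line and slot mouth at (311,115). I'll lower it and slide it in.

apply_moves([
  [0,0,-0.015],
  [0,0,-0.004],
  [0.01,0.0001,0],
  [0.01,0.0001,0],
  [0.01,0.0001,0],
  [0.01,0.0001,0],
  [0,0,0],
], twist=[0,0,0,0,0,0,0])

```text
time: 23.52
tool_pos: [568.2, -130.2, 6.7]
tool_rot: [3.141, -0.001, 0.008]
force: [0.5, 0.6, -1.4]
opening: 15.7
finger_force: 30.0
```

apply_moves([
  [0.008,0.0001,0],
  [0.006,0,0],
  [0,0,0],
], twist=[0,0,0])

```text
time: 23.9
tool_pos: [581.7, -130.1, 6.9]
tool_rot: [3.141, -0.001, 0.008]
force: [0.7, -0.3, -0.9]
opening: 15.2
finger_force: 30.0
```

apply_moves([
  [0,0,0],
  [0,0,0],
  [0,0,0.025],
  [0,0,0.025],
  [0,0,0],
], twist=[0,0,0,0,0], hand=0.5)

```text
time: 24.52
tool_pos: [583.2, -130.7, 59.2]
tool_rot: [3.14, -0.005, 0.008]
force: [-0.5, -0.4, -1.2]
opening: 44.0
finger_force: 0.0
```

apply_moves([
  [-0.034,-0.0003,0],
  [-0.034,-0.0003,0],
  [0,0,0],
  [0,0,-0.025],
  [0,0,-0.025],
  [0,0,0],
], twist=[0,0,0,0,0,0], hand=0)

```text
time: 25.28
tool_pos: [511.6, -130.1, 4.4]
tool_rot: [-3.14, 0.004, 0.008]
force: [-0.0, 0.6, 0.1]
opening: 0.7
finger_force: 0.0
```

apply_moves([
  [0.01,0.0001,0],
  [0.01,0.0001,0],
  [0.008,0.0001,0],
  [0.006,0,0],
  [0.005,0,0],
  [0.004,0,0],
  [0,0,0],
], twist=[0,0,0,0,0,0,0])

```text
time: 26.15
tool_pos: [556.6, -130.4, 6.7]
tool_rot: [3.141, -0.001, 0.008]
force: [-0.0, 0.1, -0.2]
opening: 0.3
finger_force: 0.0
```

apply_moves([
  [0.002,0,0],
  [0.002,0,0],
  [0,0,0],
], twist=[0,0,0])

```text
time: 26.52
tool_pos: [559.1, -130.3, 6.5]
tool_rot: [-3.141, 0.002, 0.008]
force: [-5.2, -0.1, 3.5]
opening: 0.7
finger_force: 2.3
```

apply_moves([
  [0.002,0,0],
  [0.002,0,0],
], twist=[0,0])

```text
time: 26.78
tool_pos: [559.2, -130.1, 5.9]
tool_rot: [-3.14, 0.01, 0.009]
force: [-17.3, -1.7, 13.5]
opening: 0.2
finger_force: 8.7
```

apply_moves([
  [-0.01,0,0],
  [-0.01,0,0.03],
  [-0.02,0,0.06],
  [0,0,0.06],
  [0,0,0],
  [0,0,0],
], twist=[0,0,0,0,0,0])

```text
time: 27.52
tool_pos: [524.7, -130.4, 156.2]
tool_rot: [3.141, -0.002, 0.008]
force: [0.4, 0.4, -0.1]
opening: 0.4
finger_force: 0.0
```

Run:
```python
from h import *
o=readout.get_obs(); print(o['time'],o['tool_pos'],o['tool_rot'])
p=P('wrist'); i=cams.read_camera('wrist'); cv2.imwrite('pics/w9.png',i)
print('knob',outl('wrist','switch_axis',53,p,2)); 
for n,z in dict(key_bar=11,slot_mouth=7,switch_axis=7).items(): print(n,lm('wrist',n,z,p,2))
m=color(i,(0,120,60),(10,255,255))|color(i,(170,120,60),(180,255,255))
for q in cv2.findContours(m,0,2)[0]:
    if cv2.contourArea(q)>300: print('red',cv2.minAreaRect(np.array([ray(p,a,22)[:2] for a in cv2.convexHull(q)[:,0].astype(float)],np.float32)))
```

```text
27.525 [ 524.70943766 -130.36858207  156.21801732] [ 3.14123918e+00 -1.87509014e-03  7.82123837e-03]
knob [(0.74, [632.5999755859375, -129.1999969482422], [100.9, 63.0], -1.562)]
key_bar [(0.6, [551, 429], [351.8, -337.6]), (0.57, [307, 148], [583.6, -127.9])]
slot_mouth [(0.6, [312, 120], [602.5, -131.3]), (0.36, [309, 146], [584.8, -129.1])]
switch_axis []
red ((358.67437744140625, -333.828857421875), (30.49036979675293, 70.06690979003906), 26.441999435424805)
red ((582.894287109375, -130.05203247070312), (30.133583068847656, 98.0370101928711), 0.48786816000938416)
red ((633.1976318359375, 58.37126159667969), (19.616147994995117, 32.20383071899414), 78.64371490478516)
```

View pics/w9.png

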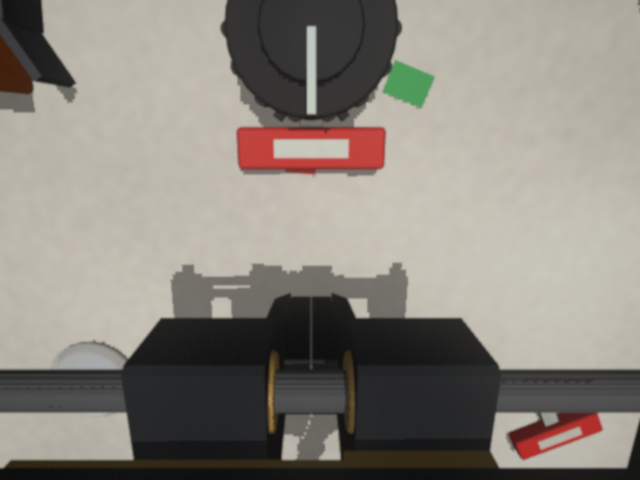

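The bar at (311,148) sits tight against the knob's rim, square to the white line, so the key is home. Next I go beside the bar's left end to turn it.

apply_moves([
  [0.028,0.04,0],
  [0.029,0.04,-0.02],
  [0,0,-0.04],
  [0,0,-0.05],
  [0,0,-0.03],
  [0,0,-0.008],
  [0,0,0],
  [0,0,0],
], twist=[0,0,0,0,0,0,0,0])

```text
time: 28.78
tool_pos: [582.8, -50.6, 9.6]
tool_rot: [3.141, -0.003, 0.008]
force: [0.8, 0.3, 0.1]
opening: 0.3
finger_force: 0.0
```

```bash
cat > arc.py <<'E'
from h import *
ax=np.array([652.5,-129.3])
def plan(phis,xs,ys):
    o=readout.get_obs(); t=o['tool_pos'][:2]; psi=o['tool_rot'][2]
    for f,x,y in zip(phis,xs,ys):
        c,s=np.cos(f),np.sin(f); q=ax+[c*x-s*y,s*x+c*y]
        print(np.round((q-t)/1000,4).tolist(),round(f-psi,3)); t,psi=q,f
E
python3 - <<'E'
from arc import *
print(readout.get_obs()['tool_pos'],readout.get_obs()['tool_rot'])
f=np.r_[0.01,0.01,np.linspace(0.01,1.21,19)[1:]]
plan(f,np.r_[-70,-70,np.linspace(-70,-66,18)],np.r_[73,67.5,np.full(18,67.)])
E
```

```text
[582.79244422 -50.60880873   9.57146   ] [ 3.14122804e+00 -2.80248835e-03  7.68675907e-03]
[-0.001, -0.0064] 0.002
[0.0001, -0.0055] 0.0
[-0.0043, -0.0054] 0.067
[-0.0037, -0.0051] 0.067
[-0.0033, -0.0053] 0.067
[-0.003, -0.0055] 0.067
[-0.0026, -0.0057] 0.067
[-0.0022, -0.0058] 0.067
[-0.0019, -0.006] 0.067
[-0.0015, -0.006] 0.067
[-0.0011, -0.0061] 0.067
[-0.0007, -0.0062] 0.067
[-0.0003, -0.0062] 0.067
[0.0001, -0.0062] 0.067
[0.0005, -0.0061] 0.067
[0.0009, -0.0061] 0.067
[0.0013, -0.006] 0.067
[0.0017, -0.0059] 0.067
[0.0021, -0.0058] 0.067
[0.0024, -0.0056] 0.067
```

apply_moves([
  [-0.001,-0.0064,0],
  [0,-0.0055,0],
  [-0.0043,-0.0054,0],
  [-0.0037,-0.0051,0],
  [-0.0033,-0.0053,0],
], twist=[0,0,0.067,0.067,0.067])

```text
time: 29.4
tool_pos: [568.9, -77.7, 8.8]
tool_rot: [-3.14, -0.001, 0.21]
force: [-1.0, 4.8, 2.4]
opening: 0.6
finger_force: 2.3
```

apply_moves([
  [-0.003,-0.0055,0],
  [-0.0026,-0.0057,0],
  [-0.0022,-0.0058,0],
  [-0.0019,-0.006,0],
  [-0.0015,-0.006,0],
  [-0.0011,-0.0061,0],
], twist=[0.067,0.067,0.067,0.067,0.067,0.067])

```text
time: 30.15
tool_pos: [555.4, -112.6, 8.5]
tool_rot: [-3.139, 0.001, 0.612]
force: [-4.0, 3.2, 5.1]
opening: 0.7
finger_force: 3.2
```

Run:
```python
from arc import *
i=cams.read_camera('wrist'); cv2.imwrite('pics/w10.png',i); p=P('wrist')
o=readout.get_obs(); print(o['time'],o['tool_pos'],o['tool_rot'],o['force'])
m=color(i,(0,120,60),(10,255,255))|color(i,(170,120,60),(180,255,255))
for q in cv2.findContours(m,0,2)[0]:
    if cv2.contourArea(q)>300: print('red',cv2.minAreaRect(np.array([ray(p,a,22)[:2] for a in cv2.convexHull(q)[:,0].astype(float)],np.float32)))
for c in('top','scene'):
    p=P(c); i=cams.read_camera(c); cv2.imwrite(f'pics/{c}10.png',i)
    m=color(i,(0,120,60),(10,255,255))|color(i,(170,120,60),(180,255,255))
    for q in cv2.findContours(m,0,2)[0]:
        if cv2.contourArea(q)>60: print(c,cv2.contourArea(q),cv2.minAreaRect(np.array([ray(p,a,22)[:2] for a in cv2.convexHull(q)[:,0].astype(float)],np.float32)))
```

```text
30.2 [ 555.34694082 -113.32426872    8.44546772] [-3.13926550e+00  1.13897207e-03  6.14157065e-01] [-3.98869123  3.08667437  3.13735274]
red ((597.92333984375, -157.74188232421875), (35.41179275512695, 111.8916244506836), 20.989038467407227)
top 115.5 ((347.38421630859375, -339.4898986816406), (20.87362289428711, 70.3515853881836), 26.89938735961914)
scene 130.5 ((689.624755859375, -377.61505126953125), (31.330581665039062, 32.01179504394531), 28.10418701171875)
scene 81.5 ((352.33819580078125, -346.859375), (19.022878646850586, 68.99853515625), 26.538671493530273)
scene 128.0 ((607.3684692382812, -186.92230224609375), (28.128786087036133, 64.24304962158203), 33.50730895996094)
scene 139.5 ((405.2023620605469, -178.71456909179688), (19.196956634521484, 72.40740966796875), 60.38970184326172)
scene 508.0 ((656.2088623046875, 95.81660461425781), (80.50883483886719, 81.90454864501953), 85.658203125)
```

apply_moves([
  [-0.0007,-0.0062,0],
  [-0.0003,-0.0062,0],
  [0.0001,-0.0062,0],
  [0.0005,-0.0061,0],
  [0.0009,-0.0061,0],
  [0.0013,-0.006,0],
  [0.0017,-0.0059,0],
], twist=[0.067,0.067,0.067,0.067,0.067,0.067,0.067])

```text
time: 31.18
tool_pos: [557.6, -155.6, 7.7]
tool_rot: [-3.136, 0.002, 1.081]
force: [-8.3, 2.3, 6.5]
opening: 0.3
finger_force: 4.3
```

apply_moves([
  [0.0021,-0.0058,0],
  [0.0024,-0.0056,0],
  [0,0,0],
], twist=[0.067,0.067,0])

```text
time: 31.55
tool_pos: [562.3, -168.0, 7.6]
tool_rot: [-3.137, 0.002, 1.213]
force: [-6.9, -0.2, 2.2]
opening: 0.5
finger_force: 3.0
```

Run:
```python
from arc import *
o=readout.get_obs(); f=o['tool_rot'][2]; print(o['force'],o['tool_pos'],f)
c,s=np.cos(f),np.sin(f); d=o['tool_pos'][:2]-ax; print('key frame',c*d[0]+s*d[1],-s*d[0]+c*d[1])
i=cams.read_camera('scene');p=P('scene')
m=color(i,(0,120,60),(10,255,255))|color(i,(170,120,60),(180,255,255))
for q in cv2.findContours(m,0,2)[0]:
    if cv2.contourArea(q)>60: print(cv2.contourArea(q),cv2.minAreaRect(np.array([ray(p,a,22)[:2] for a in cv2.convexHull(q)[:,0].astype(float)],np.float32)))
```

```text
[-6.93758299 -0.15575993  2.15744401] [ 562.34491577 -167.98473915    7.56044033] 1.2129879416146747
key frame -67.8090217212655 70.89700155337599
128.0 ((690.1771850585938, -378.6494140625), (31.33058738708496, 29.553585052490234), 28.104177474975586)
132.5 ((646.8670043945312, -204.49095153808594), (30.449556350708008, 52.287960052490234), 69.3950424194336)
82.5 ((352.456787109375, -346.8001708984375), (19.287952423095703, 68.99853515625), 26.538673400878906)
78.0 ((405.2199401855469, -178.68360900878906), (19.125762939453125, 72.40740966796875), 60.38970184326172)
515.0 ((656.3630981445312, 95.80489349365234), (80.50883483886719, 81.59518432617188), 85.658203125)
```

apply_moves([
  [0.003,-0.0012,0],
  [0.003,-0.0012,0],
  [0,0,0],
], twist=[0,0,0])

```text
time: 31.98
tool_pos: [566.5, -170.2, 6.9]
tool_rot: [-3.134, 0.003, 1.213]
force: [-10.9, -2.5, 5.8]
opening: 0.5
finger_force: 5.1
```

apply_moves([
  [0.003,-0.0012,0],
  [0.003,-0.0012,0],
  [0,0,0],
], twist=[0,0,0])

```text
time: 32.35
tool_pos: [569.6, -172.9, 6.4]
tool_rot: [-3.128, 0.005, 1.214]
force: [-18.4, -4.0, 9.8]
opening: 0.5
finger_force: 8.4
```

apply_moves([
  [0.003,-0.0012,0],
  [0.003,-0.0012,0],
  [0,0,0],
], twist=[0,0,0])

```text
time: 32.72
tool_pos: [570.6, -173.7, 6.2]
tool_rot: [-3.117, 0.005, 1.214]
force: [-31.9, -1.9, 22.5]
opening: 0.6
finger_force: 16.4
```

Run:
```python
from arc import *
o=readout.get_obs(); print(o['force'],o['tool_pos'],o['tool_rot'])
p=P('wrist'); w=cams.read_camera('wrist')
i=cams.read_camera('scene');cv2.imwrite('pics/s12.png',np.hstack([cv2.resize(i[240:360,230:400],(425,300),interpolation=3),cv2.resize(w,(375,300))]))
p=P('scene')
m=color(i,(0,120,60),(10,255,255))|color(i,(170,120,60),(180,255,255))
for q in cv2.findContours(m,0,2)[0]:
    if cv2.contourArea(q)>60: print(cv2.contourArea(q),cv2.minAreaRect(np.array([ray(p,a,22)[:2] for a in cv2.convexHull(q)[:,0].astype(float)],np.float32)))
```

```text
[-31.91487731  -1.88608524  22.51855852] [ 570.60554952 -173.72529444    6.18813591] [-3.11706018  0.00524501  1.21411843]
132.5 ((689.6041870117188, -377.57659912109375), (31.330585479736328, 32.04243087768555), 28.10419464111328)
128.0 ((658.979736328125, -204.76998901367188), (31.008563995361328, 49.45802307128906), 75.06854248046875)
82.5 ((352.33819580078125, -346.859375), (19.022878646850586, 68.99853515625), 26.538671493530273)
131.0 ((405.0977478027344, -178.6551055908203), (19.196958541870117, 72.16692352294922), 60.38969802856445)
497.5 ((656.9274291992188, 96.33476257324219), (80.21154022216797, 82.616943359375), 87.10259246826172)
```

View pics/s12.png

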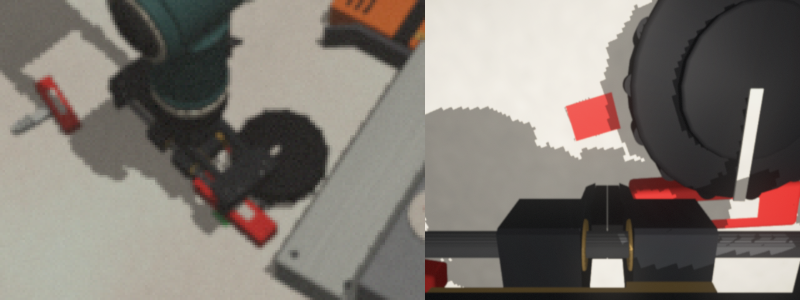

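The scene half shows the bar over the green mark beside the knob. In the wrist half the white line points along the key, and the force rose sharply, so this is the end stop. I'll back off and check.

apply_moves([
  [-0.009,0.003,0],
  [-0.019,0.008,0],
  [0,0,0.05],
  [0,0,0.06],
  [0,0,0.06],
  [0.01,-0.01,0.03],
  [0.02,-0.01,0],
  [0,0,0],
], twist=[0,0,0,0,-0.18,-0.18,-0.18,-0.18])

```text
time: 33.83
tool_pos: [586.8, -184.9, 209.5]
tool_rot: [3.138, -0.003, 0.486]
force: [0.1, -0.5, 0.4]
opening: 0.5
finger_force: 0.0
```

apply_moves([
  [0,0,0],
  [0,0,0],
  [0,0,0],
  [0,0,0],
], twist=[-0.18,-0.18,-0.12,0])

```text
time: 34.33
tool_pos: [585.1, -183.9, 208.2]
tool_rot: [3.141, -0.001, 0.014]
force: [-0.5, -0.9, 0.1]
opening: 0.6
finger_force: 0.0
```

Run:
```python
from arc import *
o=readout.get_obs(); print(o['time'],o['tool_pos'],o['tool_rot'],o['force'])
p=P('wrist'); i=cams.read_camera('wrist'); cv2.imwrite('pics/w13.png',i)
m=color(i,(0,120,60),(10,255,255))|color(i,(170,120,60),(180,255,255))
for q in cv2.findContours(m,0,2)[0]:
    if cv2.contourArea(q)>300:
        r=cv2.minAreaRect(np.array([ray(p,a,22)[:2] for a in cv2.convexHull(q)[:,0].astype(float)],np.float32)); print('red',r,np.linalg.norm(np.array(r[0])-ax))
d=cams.outline_of('wrist','switch_axis')[0]; m=cv2.erode(d['region'].astype(np.uint8),np.ones((9,9)))
g=cv2.cvtColor(i,cv2.COLOR_BGR2GRAY); n,l,s,c=cv2.connectedComponentsWithStats(((g>120)&(m>0)).astype(np.uint8))
for k in range(1,n):
    if s[k,4]>40:
        w=np.array([ray(p,a,53)[:2] for a in np.argwhere(l==k)[:,::-1].astype(float)]); u=np.linalg.svd(w-w.mean(0))[2][0]; print('line',s[k,4],w.mean(0),np.arctan2(*(u*np.sign(u[1]))[::-1]))
print('knob',outl('wrist','switch_axis',53,p,1),'pack',outl('wrist','pack_mid',45,p,1))
```

```text
34.325 [ 585.13096149 -183.93668303  208.2410085 ] [ 3.14077768e+00 -1.21594226e-03  1.41579339e-02] [-0.48639492 -0.87133107  0.10395015]
red ((585.0537109375, -127.07000732421875), (19.895523071289062, 27.528518676757812), 84.80294036865234) 67.48314438166278
red ((632.132568359375, -194.54307556152344), (26.77660369873047, 98.16854095458984), 73.67489624023438) 68.34830780906128
red ((685.6370849609375, -363.4385986328125), (34.97492218017578, 34.972938537597656), 9.842591285705566) 236.47187944752682
line 522 [ 644.1092461  -151.49779434] 1.2179773410754842
knob [(0.7, [651.9000244140625, -131.0], [100.8, 98.6], -0.329)] pack [(0.93, [630.5999755859375, 41.0], [22.4, 14.7], -0.192)]
```

View pics/w13.png

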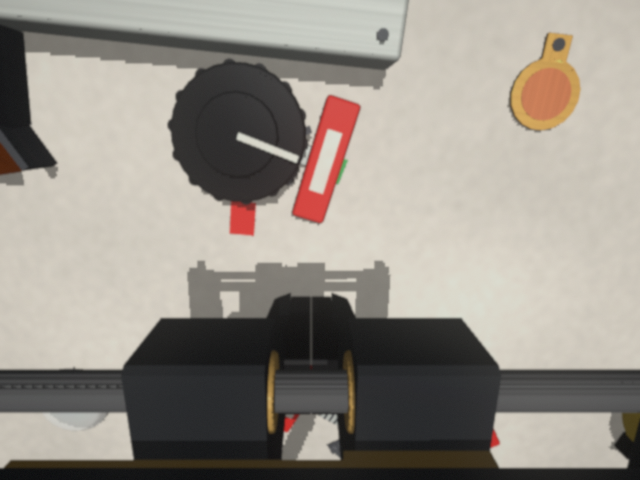

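The bar at (325,158) lies over the green mark, its centre 68 mm from the axis. The white line's heading gives a switch angle of 1.30. The key is slightly skewed within its play, so I'll give the bar one gentle push from behind to seat it fully.

apply_moves([
  [0.01,-0.015,0],
  [0.01,-0.016,0],
  [0.01,-0.016,0],
  [0,0,-0.03],
  [0,0,-0.05],
  [0,0,-0.05],
  [0,0,-0.05],
  [0,0,-0.019],
], twist=[0.175,0.175,0.175,0.175,0.175,0.175,0.154,0])

```text
time: 35.52
tool_pos: [612.1, -229.4, 5.2]
tool_rot: [-3.135, -0.0, 1.217]
force: [0.1, 0.5, -0.3]
opening: 0.4
finger_force: 0.0
```

apply_moves([
  [0,0,0],
  [0.0017,0.0047,0],
  [0.0017,0.0047,0],
  [0.001,0.0028,0],
  [0.001,0.0028,0],
  [0,0,0],
], twist=[0,0,0,0,0,0])

```text
time: 36.28
tool_pos: [620.5, -217.4, 10.6]
tool_rot: [3.14, 0.003, 1.219]
force: [-3.7, -5.7, 4.8]
opening: 0.6
finger_force: 3.1
```

apply_moves([
  [0.0007,0.0019,0],
  [0.0007,0.0019,0],
  [0,0,0],
], twist=[0,0,0])

```text
time: 36.65
tool_pos: [620.6, -216.9, 10.7]
tool_rot: [3.14, 0.008, 1.22]
force: [-7.4, -15.7, 4.7]
opening: 0.7
finger_force: 8.8
```

apply_moves([
  [-0.005,-0.013,0],
  [-0.005,-0.013,0.02],
  [0,0,0.06],
  [0,0,0.06],
  [-0.02,0.03,0.06],
  [-0.02,0.03,0],
  [0,0,0],
], twist=[0,0,0,-0.17,-0.17,-0.17,-0.17])

```text
time: 37.52
tool_pos: [573.1, -179.3, 205.7]
tool_rot: [3.14, -0.003, 0.534]
force: [-0.3, -0.0, -1.0]
opening: 0.6
finger_force: 0.0
```

apply_moves([
  [0,0,0],
  [0,0,0],
  [0,0,0],
  [0,0,0],
], twist=[-0.17,-0.17,-0.18,0])

```text
time: 38.02
tool_pos: [573.8, -180.9, 203.9]
tool_rot: [3.141, -0.001, 0.02]
force: [-0.3, 0.2, 0.8]
opening: 0.3
finger_force: 0.0
```

Run:
```python
from arc import *
o=readout.get_obs(); print(o['time'],o['tool_pos'],o['tool_rot'],o['force'])
p=P('wrist'); i=cams.read_camera('wrist'); cv2.imwrite('pics/w14.png',i)
m=color(i,(0,120,60),(10,255,255))|color(i,(170,120,60),(180,255,255))
for q in cv2.findContours(m,0,2)[0]:
    if cv2.contourArea(q)>300:
        r=cv2.minAreaRect(np.array([ray(p,a,22)[:2] for a in cv2.convexHull(q)[:,0].astype(float)],np.float32)); print('red',r,np.linalg.norm(np.array(r[0])-ax))
d=cams.outline_of('wrist','switch_axis')[0]; m=cv2.erode(d['region'].astype(np.uint8),np.ones((9,9)))
g=cv2.cvtColor(i,cv2.COLOR_BGR2GRAY); n,l,s,c=cv2.connectedComponentsWithStats(((g>120)&(m>0)).astype(np.uint8))
for k in range(1,n):
    if s[k,4]>40:
        w=np.array([ray(p,a,53)[:2] for a in np.argwhere(l==k)[:,::-1].astype(float)]); u=np.linalg.svd(w-w.mean(0))[2][0]; print('line',s[k,4],w.mean(0),np.arctan2(*(u*np.sign(u[1]))[::-1]))
i=cams.read_camera('scene'); print('pack',outl('scene','pack_mid',45,None,2),lm('scene','pack_contacts',22.5),lm('scene','bay_contacts',22.5))
```

```text
38.025 [ 573.83315274 -180.88785337  203.91476238] [ 3.14139956e+00 -1.47116830e-03  1.97923133e-02] [-0.34177294  0.20428203  0.77997626]
red ((584.4515991210938, -126.86897277832031), (19.61872100830078, 27.523061752319336), 85.189453125) 68.09181122226722
red ((631.8528442382812, -194.55221557617188), (26.958742141723633, 98.30001068115234), 73.32978057861328) 68.44089916598028
red ((685.2442016601562, -362.9804992675781), (35.08811569213867, 35.01154708862305), 3.6131961345672607) 235.9634685291466
line 542 [ 644.23146181 -151.22131158] 1.2184637675576266
pack [(0.6, [652.0999755859375, -134.6999969482422], [108.3, 103.1], 1.352), (0.55, [672.0999755859375, 77.80000305175781], [109.8, 82.5], -0.058)] [(0.91, [397, 253], [721.3, 85.0])] [(0.89, [404, 256], [739.9, 84.7])]
```

```bash
python3 -c "from plant import ticket; print(ticket.sign_off())"
```

```text
the job is handed in; nothing more can be done
None
```

I handed the job in at about 38 s: by my last measurements the pack is docked against the contacts, the key is home, the switch is at its green end stop (about 1.30 rad), and nothing else was touched.

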